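Turn a lamp back plate over against the bench stop

TASK

The square brass lamp plate lies face up on the bench. Turn it over by pushing alone, without ever picking it up off the bench: push it against the wooden bench stop until it tips up and leans there, then push its top edge back so that it falls over onto its face and is left lying flat on the bench in front of the stop, back side up. Leave the other lamp parts and the screwdriver undisturbed.

Things in the scene. Friction and masses are not known exactly. Their poses are not given: they have to be found in the camera images.
- plate: square flat brass lamp plate, 96 x 96 x 6 mm, about 0.4 kg, loose. Origin: centre of its back (dark round opening and two dark keyhole slots; the underside at the start). Its own z axis points out of the decorated face (raised border, centre boss): up at the start, down at the end. x, y run along its edges. It slides easily on the waxed stop, less easily on the bench
- plate_center (a point): middle of the plate, 3 mm from either side. The plate starts with this point 103 to 127 mm before the stop's top front edge, nearly square to the stop (within 11 degrees)
- plate_corner0 (a point): corner of the plate at its own x -48, y -48 mm, mid-thickness
- plate_corner1 (a point): corner of the plate at x -48, y +48 mm
- plate_corner2 (a point): corner of the plate at x +48, y -48 mm
- plate_corner3 (a point): corner of the plate at x +48, y +48 mm
- stop: bench stop: straight light-wood batten fixed on the bench, 260 mm long along its own y, 52 mm high. Its back part is 20 mm thick (x 0 to 20 mm), and before it, at x below 0, the front slopes down in a slippery hollow curve to the bench. Origin: on the bench straight below the top front edge, at the middle. It faces the robot and the plate along its own -x. Nothing else stands behind it
- stop_foot (a point): middle of the line where the stop's curved front meets the bench, 22 mm before the stop's origin. From here it rises at 50 degrees to 10 mm height, at 61 to 22 mm, at 70 to 36 mm and at 82 to the top. A plate pushed by its near edge, low at bench height, squarely against it rides up the curve and rears up
- stop_top (a point): middle of the stop's top front edge, 52 mm above the bench. With its lower edge pushed up to the foot line the plate leans on this edge at about 66 degrees and stays by itself; its upper 39 mm then stand out beyond it, up to 88 mm above the bench, where they can be pushed back from behind
- spindle: bystander: turned dark-wood lamp spindle standing upright, 60 mm wide, 130 mm tall, loose. Origin: centre of its foot
- bell: bystander: brass bell-shaped lamp cup, 72 mm wide, 52 mm tall, loose, standing on its rim. Origin: centre of its underside
- globe: bystander: white globe shade, 114 mm wide, 110 mm tall, loose, standing on its neck to the left of the plate. Origin: centre of its underside
- driver: bystander: screwdriver lying on the bench to the right of the plate, about 200 mm long, loose
Things that resemble listed ones, but are neither listed nor needed, are in the scene too. Several things have the shape of the plate; the one meant has the colours described above.

How it is judged (in metres and radians):
On the way:
1. the plate has tipped up more than 50 degrees and leans against the stop (angle between plate's own z axis and vertical between 0.87 and 2 rad and contact force between plate and stop above 0.05 N), for 0.1 s.
At the end, for the whole second after the job is handed in: the plate lies at rest flat on the bench (within 6 degrees), back side up, in front of the stop: its middle 40 to 220 mm before the stop's top front edge and within 130 mm of the stop's middle sideways (angle between plate's own z axis and vertical above 3.04 rad and height (world z) of plate_center below 0.008 m and x of plate_center in the frame of stop between -0.22 and -0.04 m and y of plate_center in the frame of stop between -0.13 and 0.13 m and linear speed of plate below 0.01 m/s); the robot touches nothing.
It fails at once if the plate is lifted clear of the bench (all four corners more than 25 mm up, or its middle above 80 mm) (height (world z) of plate_center above 0.08 m or height (world z) of each of plate_corner0, plate_corner1, plate_corner2, plate_corner3 above 0.025 m).
It fails at once if a bystander is moved more than 25 mm or knocked over (distance of any of spindle, bell, globe, driver from where it was at the start of the episode above 0.025 m or angle between any of spindle, bell, globe's own z axis and vertical above 0.5 rad).
It also fails if it takes over 51 s, if anything falls off the work surface, if the arm or the gripper's body presses on something with over 40 N, if the wrist force passes 120 N, or if a joint passes its speed limit or range.

ROBOT

A 6-joint arm with a two-finger parallel gripper is mounted at the origin on the work surface. World frame = base frame: x ahead of the robot, y to its left, z up, the work surface at z = 0. Lengths are in m, angles in degrees, forces in N, time in s.
With the tool pointing down it reaches from about 0.3 to 0.75 m from the base axis. Payload 8.5 kg.
Tool frame: the origin (TCP) lies between the finger pads; the fingertips stand env.finger_overhang ahead of it and the grasp point (between the pads) lies 2 mm behind it (env.finger_overhang is the distance from the TCP to the fingertips, in m); z points along the fingers, y is the line along which they close (so a half turn about z gives the same grasp; the last joint's range is limited). The gripper opens to 85 mm and grips with 20 to 120 N. Pads are 22 mm wide; open, the fingers measure 114 mm over their backs; the gripper's body (76 mm by 85 mm) begins 54 mm behind the grasp point. The pads swing forward as they close: fully open they stand 13 mm farther back than shut.
Start: joints at [-76.908, 21.807, 74.336, -0, 83.858, -12.336], TCP at [0.236, -0.497, 0.248] pointing down, gripper open.
Joint ranges: [-178.18, 178.18], [-50.72, 133.34], [12.68, 142.11], [-81.47, 261.47], [9.98, 163.14], [-165.26, 165.26]. Speed limits (degrees/s): [136.94, 136.94, 180, 180, 180, 180].

INTERFACE

Orientations are given as a 3x3 rotation matrix whose columns are the frame's x, y, z axes.
In Python, from rig import env gives the robot as it stands. The module is installed in compiled form; this text tells all that it offers.
- The arm moves only by the tool jog_arm, never from a script. Its arguments are lists of equal length, an entry for each row: "hand": the finger opening in m, from 0 to 0.0854; "travel": the shift along the world's x, y, z in m, a list of three; "yaw": the turn about the world's z in rad. A call has exactly 5 rows; each row shifts and turns the commanded pose from where the row before left it; what a row does not reach is not made up. A row lasts 1/8 s, in which the tool goes at most 62.5 mm and 10.7 degrees, less where a joint would pass 70% of its speed; a pose out of reach is approached as far as the arm can. A call is refused whole if a number of a shift passes 0.0625 or a number of a turn 0.188, either way. A call with a gripper value outside its range is refused whole. The fingers move at their own pace and stop on an object; "grip_force" is the grip in N (left out, the last holds). Time passes only in rows, so rows that do not move let the fingers close, or fill a call up. It gives the time, the measured TCP pose, the force, the opening and the grip force at its end, in the units of the state.
- env.observe(): the state, without advancing time (a new reading comes with each control period).
- env.get_image(name): name is "scene" or "side" or "wrist"; returns the picture (384x512x3 uint8, red, green, blue); there is no depth.
- env.calibration(name): a dict with "fx", "fy", "cx", "cy" (pixels), "position" and "rotation" of the camera in the world; the wrist camera has in their place "hand_eye" (4x4, takes a point from camera to tool coordinates, whose origin is the TCP and whose axes are the flange's). Camera axes: x right, y down, z forward; pixel columns grow to the right and rows downward; lengths in m; the calibration is good to about 2 mm. A picture is of the moment at which its call begins: read the wrist's pose just before it. calibration takes no time and is no camera call.
- env.close_job(): hands the job in; it is judged then, once.
The state is a dict: "time_s": time; "q": joint angles; "qvel": joint speeds; "joint_efforts": joint torques, N m; "position": TCP position; "tool_rot": TCP orientation; "ft_force": force on the tool from outside, world axes, zero at the start; "wrist_torque": the same for the moment, N m; "grip_width": finger opening in m; "gripper_force": force on a finger pad.
Only numpy, scipy, OpenCV 4.12 (cv2) and the standard library are available. Lean on these libraries where they do the work, as an engineer would, in place of code of your own. Each camera call takes 0.05 s, during which the arm holds its last target. There are 200 camera calls.

## Working session

There is one attempt and no reset: what is moved stays moved. The work goes in short steps, Python scripts to look and compute and a tool call to move; the robot and the scene stay as the last step left them, time stands still between calls to the robot, and variables do not carry over. Pictures are saved under pics/ and viewed, at most 10 in all, crops included, and the job is handed in when it is done.

Besides the shell and the picture viewer there is one more tool, called after "Emit:" as name(argument=value, ...), one argument or row to a line, values as JSON. jog_arm: Moves the arm, as the interface text tells. Its arguments: {"type":"object","properties":{"hand":{"type":"array"},"travel":{"type":"array"},"yaw":{"type":"array"},"grip_force":{"type":"number"}},"required":["hand","travel","yaw"]}

```bash
mkdir -p pics; cat > h.py <<'E'
import numpy as np, cv2
from rig import env
def save(n,f,crop=None,s=1):
    im=env.get_image(n); 
    cv2.imwrite('pics/raw_'+f,im[:,:,::-1])
    if crop: a,b,c,d=crop; im=im[b:d,a:c]
    if s!=1: im=cv2.resize(im,None,fx=s,fy=s,interpolation=cv2.INTER_CUBIC)
    cv2.imwrite('pics/'+f,im[:,:,::-1])
def ray(n,px,z):
    c=env.calibration(n); p=np.array(c['position']); R=np.array(c['rotation'])
    px=np.atleast_2d(px).astype(float)
    d=np.c_[(px[:,0]-c['cx'])/c['fx'],(px[:,1]-c['cy'])/c['fy'],np.ones(len(px))]@R.T
    return p+d*((z-p[2])/d[:,2])[:,None]
def proj(n,P):
    c=env.calibration(n); q=(np.atleast_2d(P)-np.array(c['position']))@np.array(c['rotation'])
    return np.c_[q[:,0]/q[:,2]*c['fx']+c['cx'],q[:,1]/q[:,2]*c['fy']+c['cy']]
E
python3 - <<'E'
from h import *
save('scene','a.png',s=1.5); save('side','b.png',s=1.5)
for n in('scene','side'):
    c=env.calibration(n);print(n,np.round(c['position'],3),np.round(c['rotation'],2).tolist(),c['fx'])
print(env.finger_overhang, env.observe())
E
```

```text
scene [1.011 0.885 0.956] [[-0.89, 0.33, -0.33], [0.46, 0.61, -0.65], [-0.02, -0.72, -0.69]] 455.8084194896332
side [0.142 0.436 0.628] [[-0.71, -0.47, 0.52], [-0.71, 0.49, -0.51], [-0.02, -0.73, -0.68]] 368.8613535547356
0.017 {'time_s': 0.1, 'q': array([-7.69100146e+01,  2.18377028e+01,  7.43796954e+01, -1.32219377e-03,
        8.38574972e+01, -1.23360526e+01]), 'qvel': array([-0.04936374,  0.06300485, -0.10644447, -0.03758623,  0.01386994,
       -0.03528371]), 'joint_efforts': array([ 4.48996550e-03, -4.49224627e+01, -2.31655777e+01, -2.16590820e-04,
        3.64664673e-03,  3.93780155e-06]), 'position': array([ 0.2360747 , -0.49649162,  0.24777234]), 'tool_rot': array([[ 9.03139245e-01,  4.29347648e-01, -3.18397460e-04],
       [ 4.29347690e-01, -9.03138391e-01,  1.26800859e-03],
       [ 2.56859537e-04, -1.28189153e-03, -9.99999145e-01]]), 'ft_force': array([-0.99225498,  0.78105008,  0.66431003]), 'wrist_torque': array([-0.02808255,  0.00340242,  0.01763264]), 'gripper_force': 0.0, 'grip_width': 0.08543819908187468}
```

View pics/a.png

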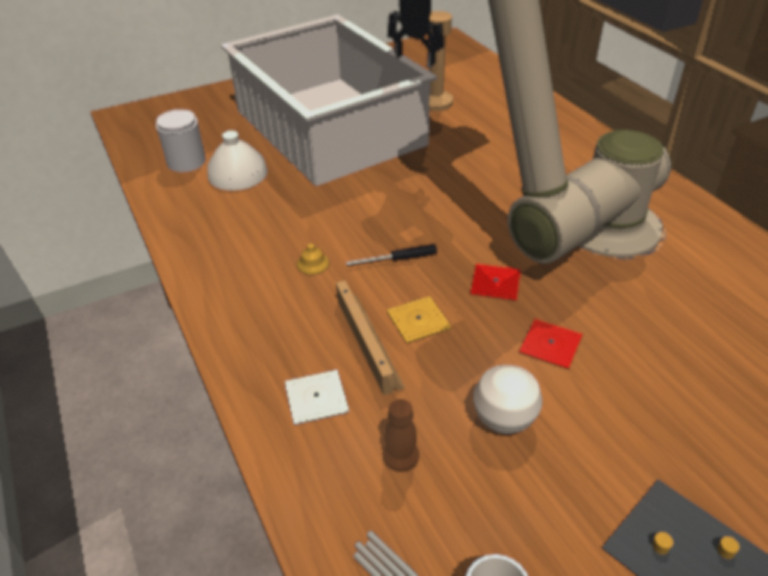

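View pics/b.png

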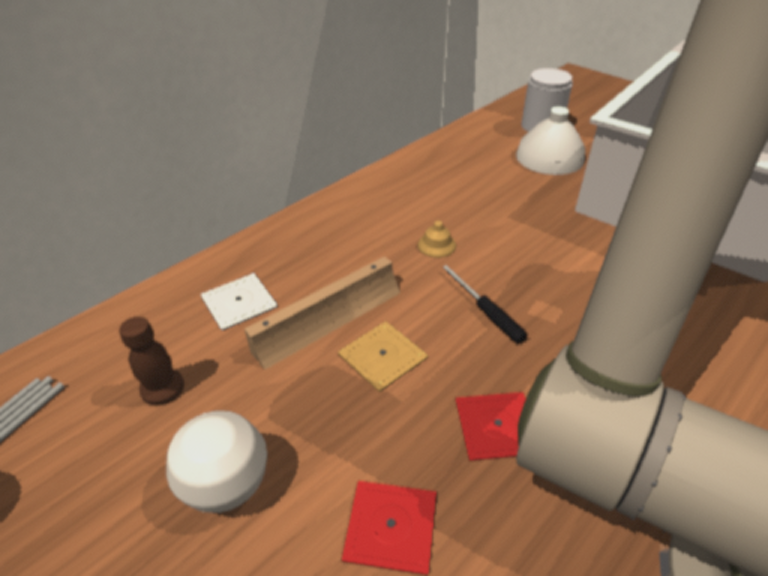

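The scene picture shows four plate-shaped things. They are brass at (279,212), white at (211,264), and red at (331,188) and (367,229), in raw pixels. The brass one before the batten is the plate described. I'll check it and the stop in a crop.

```bash
python3 - <<'E'
from h import *
im=cv2.imread('pics/raw_b.png')
c=im[165:265,155:295]; cv2.imwrite('pics/c.png',cv2.resize(c,None,fx=5.5,fy=5.5,interpolation=cv2.INTER_CUBIC))
for n,f,box in(('scene','a',(255,195,305,230)),('side','b',(222,212,290,262))):
    im=cv2.imread(f'pics/raw_{f}.png'); hsv=cv2.cvtColor(im,cv2.COLOR_BGR2HSV)
    m=cv2.inRange(hsv,(16,110,120),(30,255,255)); k=np.zeros_like(m); k[box[1]:box[3],box[0]:box[2]]=255; m&=k
    m=cv2.morphologyEx(m,cv2.MORPH_OPEN,np.ones((3,3)))
    cs=max(cv2.findContours(m,0,2)[0],key=cv2.contourArea); q=cv2.approxPolyDP(cv2.convexHull(cs),4,True)[:,0]
    P=ray(n,q,0.006); print(n,q.tolist(),np.round(P[:,:2],3).tolist(),P.mean(0)[:2])
E
```

```text
scene [[287, 198], [299, 219], [270, 227], [258, 206]] [[0.484, 0.022], [0.498, 0.115], [0.587, 0.103], [0.577, 0.011]] [0.53646703 0.06290903]
side [[258, 215], [284, 238], [251, 259], [226, 234]] [[0.572, 0.011], [0.482, 0.021], [0.493, 0.112], [0.582, 0.103]] [0.53219509 0.06164471]
```

View pics/c.png

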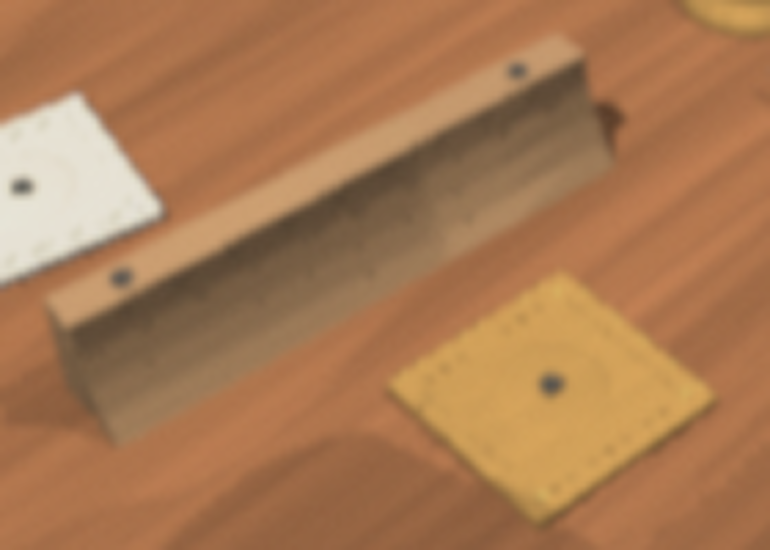

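The crop shows the brass plate with its border and boss. It also shows the stop's top front edge from (68,328) to (583,55) and its foot line from (117,445) to (612,165).

```bash
python3 - <<'E'
from h import *
f=lambda a:np.array(a)/5.5+[155,165]
T=ray('side',f([(68,328),(583,55)]),.052);F=ray('side',f([(117,445),(612,165)]),0)
for A in(T,F):
    d=A[0]-A[1];print(A[:,:2].round(3).tolist(),np.linalg.norm(d),np.degrees(np.arctan2(d[1],d[0])),A.mean(0)[:2])
for n,f,box in(('side','b',(0,0,512,384)),('scene','a',(0,0,512,384))): pass
print(ray('side',np.array([(215,460),(155,385),(437,245),(445,268),(522,338)])/1.5,0).round(3)[:,:2].tolist())
print(ray('scene',np.array([(508,405),(402,462),(312,267),(348,263),(436,250)])/1.5,0).round(3)[:,:2].tolist())
E
```

```text
[[0.659, 0.197], [0.631, -0.06]] 0.2582670190038662 83.80225867242957 [0.64518613 0.06861027]
[[0.639, 0.199], [0.611, -0.057]] 0.25781064652189184 83.7679320745139 [0.62488338 0.07065227]
[[0.562, 0.331], [0.727, 0.326], [0.65, -0.199], [0.597, -0.159], [0.405, -0.114]]
[[0.5, 0.319], [0.717, 0.334], [0.657, -0.186], [0.583, -0.161], [0.394, -0.108]]
```

```bash
python3 - <<'E'
from h import *
for n,f in(('scene','a'),('side','b')):
    im=cv2.imread(f'pics/raw_{f}.png'); m=cv2.inRange(cv2.cvtColor(im,cv2.COLOR_BGR2HSV),(0,190,120),(6,255,255))|cv2.inRange(cv2.cvtColor(im,cv2.COLOR_BGR2HSV),(174,190,120),(180,255,255))
    for c in cv2.findContours(m,0,2)[0]:
        if cv2.contourArea(c)>200: P=ray(n,cv2.boxPoints(cv2.minAreaRect(c)),.006);print(n,P[:,:2].round(3).tolist())
E
```

```text
scene [[0.413, 0.229], [0.339, 0.164], [0.281, 0.248], [0.356, 0.307]]
scene [[0.41, 0.053], [0.348, -0.028], [0.273, 0.035], [0.337, 0.112]]
side [[0.354, 0.3], [0.412, 0.227], [0.329, 0.17], [0.28, 0.247]]
side [[0.4, 0.046], [0.343, -0.021], [0.285, 0.052], [0.338, 0.113]]
```

Emit:
jog_arm(
  hand=[0.085,0.085,0.085,0.085,0.085],
  travel=[
    [0.02,0.06,0],
    [0.02,0.06,0],
    [0.02,0.06,0],
    [0.02,0.06,0],
    [0.02,0.06,0],
  ],
  yaw=[0.18,0.18,0.18,0.18,0.18],
)

```text
time_s: 0.72
position: [0.3351, -0.1983, 0.2482]
tool_rot: [[0.22, 0.976, 0.0], [0.976, -0.22, 0.0], [0.0, -0.0, -1.0]]
ft_force: [0.5, -0.8, 0.5]
grip_width: 0.0849
gripper_force: 0.0
```

Emit:
jog_arm(
  hand=[0.035,0.035,0.035,0.035,0.035],
  travel=[
    [0.0215,0.054,-0.02],
    [0.0215,0.054,-0.03],
    [0.0215,0.054,-0.03],
    [0.0215,0.054,-0.03],
    [0.0215,0.054,-0.03],
  ],
  yaw=[0.023,0.023,0.023,0.022,0.022],
)

```text
time_s: 1.35
position: [0.4391, 0.062, 0.1127]
tool_rot: [[0.113, 0.994, 0.0], [0.994, -0.113, -0.0], [-0.0, 0.0, -1.0]]
ft_force: [1.3, -1.0, -0.4]
grip_width: 0.035
gripper_force: 0.0
```

Emit:
jog_arm(
  hand=[0.035,0.035,0.035,0.035,0.035],
  travel=[
    [0,0,0],
    [0,0,0],
    [0,0,-0.02],
    [0,0,-0.02],
    [0,0,0],
  ],
  yaw=[0,0,0,0,0],
)

```text
time_s: 1.98
position: [0.4382, 0.059, 0.0736]
tool_rot: [[0.116, 0.993, -0.001], [0.993, -0.116, 0.0], [-0.0, -0.001, -1.0]]
ft_force: [-0.2, -0.1, 0.4]
grip_width: 0.035
gripper_force: 0.0
```

```bash
python3 - <<'E'
from h import *
o=env.observe();print(o['position'],o['tool_rot'][:,1])
save('side','d.png',(200,150,380,290),4)
E
```

```text
[0.43824543 0.05895924 0.07357857] [ 0.99323495 -0.11611439 -0.00133126]
```

View pics/d.png

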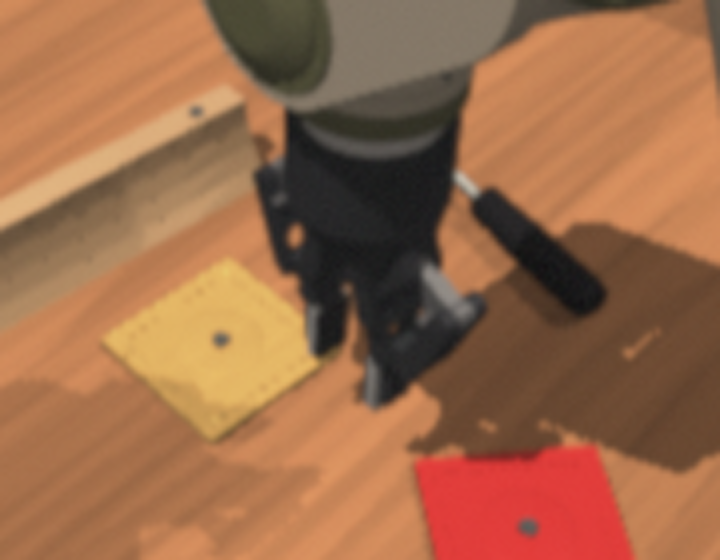

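The picture shows the fingers just before the plate's near edge at crop (325,355). The red plate is behind them, and the gripper knuckles stick out sideways. I will lower here, push the plate clear of the red one, then open fully so the finger leads the knuckles.

Emit:
jog_arm(
  hand=[0.035,0.035,0.035,0.035,0.035],
  travel=[
    [0.002,0.013,0],
    [0,0,-0.02],
    [0,0,-0.02],
    [0,0,-0.009],
    [0,0,0],
  ],
  yaw=[0,0,0,0,0],
)

```text
time_s: 2.65
position: [0.4408, 0.0734, 0.0248]
tool_rot: [[0.114, 0.994, -0.0], [0.994, -0.114, 0.0], [0.0, -0.0, -1.0]]
ft_force: [0.2, 0.1, 0.4]
grip_width: 0.0352
gripper_force: 0.0
```

Emit:
jog_arm(
  hand=[0.035,0.035,0.035,0.035,0.035],
  travel=[
    [0,0,-0.002],
    [0,0,-0.002],
    [0,0,-0.002],
    [0,0,0],
    [0,0,0],
  ],
  yaw=[0,0,0,0,0],
)

```text
time_s: 3.28
position: [0.4407, 0.0732, 0.0187]
tool_rot: [[0.114, 0.994, 0.0], [0.994, -0.114, 0.0], [0.0, 0.0, -1.0]]
ft_force: [0.8, -0.1, 0.2]
grip_width: 0.0349
gripper_force: 0.0
```

Emit:
jog_arm(
  hand=[0.035,0.035,0.035,0.035,0.035],
  travel=[
    [0,0,-0.002],
    [0,0,-0.002],
    [0,0,-0.001],
    [0,0,0],
    [0,0,0],
  ],
  yaw=[0,0,0,0,0],
)

```text
time_s: 3.9
position: [0.4408, 0.0732, 0.0159]
tool_rot: [[0.113, 0.994, 0.002], [0.994, -0.113, -0.0], [-0.0, 0.002, -1.0]]
ft_force: [-8.4, -0.1, 40.0]
grip_width: 0.0349
gripper_force: 20.2
```

Emit:
jog_arm(
  hand=[0.035,0.035,0.035,0.035,0.035],
  travel=[
    [0,0,0.005],
    [0.012,-0.0013,0],
    [0.012,-0.0013,0],
    [0.012,-0.0013,0],
    [0.012,-0.0013,0],
  ],
  yaw=[0,0,0,0,0],
)

```text
time_s: 4.53
position: [0.4893, 0.0679, 0.0183]
tool_rot: [[0.114, 0.994, -0.001], [0.994, -0.114, 0.0], [-0.0, -0.001, -1.0]]
ft_force: [-1.2, 0.2, -1.0]
grip_width: 0.0351
gripper_force: 0.7
```

Emit:
jog_arm(
  hand=[0.035,0.035,0.035,0.035,0.035],
  travel=[
    [0.006,-0.0007,0],
    [0,0,0],
    [-0.032,0.0035,0],
    [0,0,0.03],
    [0,0,0],
  ],
  yaw=[0,0,0,0,0],
)

```text
time_s: 5.15
position: [0.4634, 0.0707, 0.0502]
tool_rot: [[0.114, 0.994, 0.004], [0.994, -0.114, -0.0], [0.0, 0.004, -1.0]]
ft_force: [-0.5, -0.1, 0.5]
grip_width: 0.0352
gripper_force: 0.0
```

```bash
python3 - <<'E'
from h import *
save('side','e.png',(150,150,330,290),4); save('scene','f.png',(210,170,310,270),5)
E
```

```text
(no output)
```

View pics/e.png

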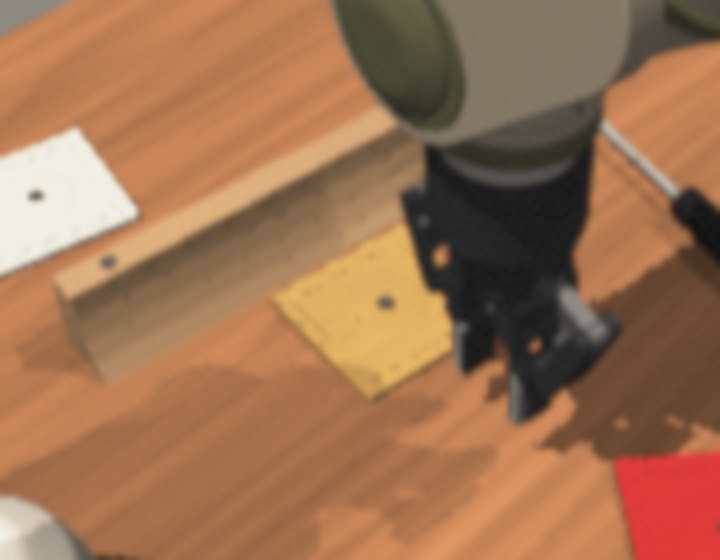

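The plate lies square, its far edge almost at the foot: far-left corner at (275,298), near-left at (372,398). Next I open fully and lower behind it.

Emit:
jog_arm(
  hand=[0.085,0.085,0.085,0.085,0.085],
  travel=[
    [-0.006,0.0007,0],
    [0,0,0],
    [0,0,0],
    [0,0,-0.015],
    [0,0,-0.01],
  ],
  yaw=[0,0,0,0,0],
)

```text
time_s: 5.88
position: [0.4566, 0.0714, 0.023]
tool_rot: [[0.114, 0.994, -0.0], [0.994, -0.114, 0.0], [0.0, -0.0, -1.0]]
ft_force: [-0.2, 1.0, -0.0]
grip_width: 0.0846
gripper_force: 0.0
```

Emit:
jog_arm(
  hand=[0.085,0.085,0.085,0.085,0.085],
  travel=[
    [0,0,-0.006],
    [0,0,-0.005],
    [0,0,-0.003],
    [0,0,0],
    [0,0,0],
  ],
  yaw=[0,0,0,0,0],
)

```text
time_s: 6.5
position: [0.4567, 0.0714, 0.0098]
tool_rot: [[0.114, 0.994, 0.0], [0.994, -0.114, -0.0], [-0.0, 0.0, -1.0]]
ft_force: [0.5, 0.4, -0.3]
grip_width: 0.0848
gripper_force: 0.0
```

```bash
python3 - <<'E'
from h import *
print(ray('side',[(150+372/4,150+398/4),(150+275/4,150+298/4)],.006))
im=cv2.imread('pics/raw_f.png'); hsv=cv2.cvtColor(im,cv2.COLOR_BGR2HSV)
m=cv2.inRange(hsv,(16,110,120),(30,255,255)); k=np.zeros_like(m);k[190:240,235:310]=255;m&=k
m=cv2.morphologyEx(m,cv2.MORPH_OPEN,np.ones((3,3)))
cs=max(cv2.findContours(m,0,2)[0],key=cv2.contourArea);q=cv2.approxPolyDP(cv2.convexHull(cs),4,True)[:,0]
print(q.tolist(),ray('scene',q,.006)[:,:2].round(3).tolist())
E
```

```text
[[0.52297035 0.10647057 0.006     ]
 [0.61573034 0.09505006 0.006     ]]
[[276, 200], [288, 222], [258, 230], [248, 207]] [[0.518, 0.014], [0.532, 0.111], [0.622, 0.097], [0.606, 0.0]]
```

Emit:
jog_arm(
  hand=[0.085,0.085,0.085,0.085,0.085],
  travel=[
    [0,0,-0.002],
    [0,0,-0.001],
    [0,0,-0.001],
    [0,0,0],
    [0,0,0],
  ],
  yaw=[0,0,0,0,0],
)

```text
time_s: 7.12
position: [0.4566, 0.0714, 0.0057]
tool_rot: [[0.114, 0.994, -0.0], [0.994, -0.114, -0.0], [-0.0, -0.0, -1.0]]
ft_force: [-0.4, -0.4, 0.2]
grip_width: 0.0848
gripper_force: 0.0
```

Emit:
jog_arm(
  hand=[0.085,0.085,0.085,0.085,0.085],
  travel=[
    [0.01,-0.0011,0],
    [0.01,-0.0011,0],
    [0.01,-0.0011,0],
    [0.01,-0.0011,0],
    [0.01,-0.0011,0],
  ],
  yaw=[0,0,0,0,0],
)

```text
time_s: 7.75
position: [0.5048, 0.0663, 0.005]
tool_rot: [[0.113, 0.994, -0.006], [0.994, -0.113, 0.001], [-0.0, -0.007, -1.0]]
ft_force: [-22.7, 1.1, 5.5]
grip_width: 0.0849
gripper_force: 12.6
```

```bash
python3 - <<'E'
from h import *
a=env.get_image('side')[150:290,150:330]; b=env.get_image('scene')[170:270,200:330]
r=lambda i:cv2.resize(i,(390,390*i.shape[0]//i.shape[1]),interpolation=cv2.INTER_CUBIC)
a,b=r(a),r(b);h=max(len(a),len(b));p=lambda i:np.pad(i,((0,h-len(i)),(0,0),(0,0)))
cv2.imwrite('pics/g.png',np.hstack([p(a),p(b)])[:,:,::-1])
E
```

```text
(no output)
```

View pics/g.png

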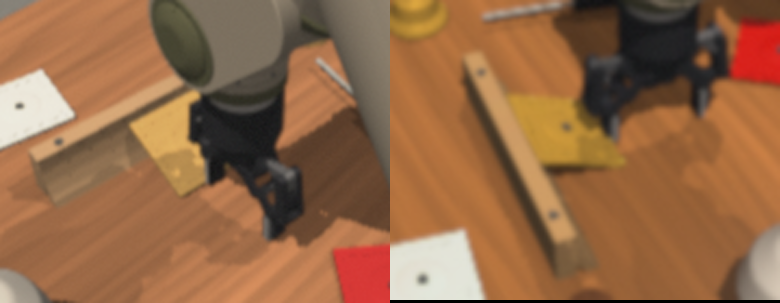

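The plate's far edge now rides up the curve, its near edge at the finger (right half, (615,150)), and the plate stays square. Continuing.

Emit:
jog_arm(
  hand=[0.085,0.085,0.085,0.085,0.085],
  travel=[
    [0.006,-0.0007,0],
    [0.006,-0.0007,0],
    [0.006,-0.0007,0],
    [0.006,-0.0007,0],
    [0,0,0],
  ],
  yaw=[0,0,0,0,0],
  grip_force=80,
)

```text
time_s: 8.48
position: [0.5316, 0.063, 0.0056]
tool_rot: [[0.114, 0.993, 0.001], [0.993, -0.114, -0.0], [0.0, 0.001, -1.0]]
ft_force: [0.3, 0.3, -0.4]
grip_width: 0.0851
gripper_force: 0.1
```

```bash
cat >> h.py <<'E'
def both(f):
    a=env.get_image('side')[150:290,130:310]; b=env.get_image('scene')[160:260,200:330]
    r=lambda i:cv2.resize(i,(390,390*i.shape[0]//i.shape[1]),interpolation=cv2.INTER_CUBIC)
    a,b=r(a),r(b);h=max(len(a),len(b));p=lambda i:np.pad(i,((0,h-len(i)),(0,0),(0,0)))
    cv2.imwrite('pics/'+f,np.hstack([p(a),p(b)])[:,:,::-1])
E
python3 -c "
from h import *
both('i.png')"
```

```text
(no output)
```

View pics/i.png

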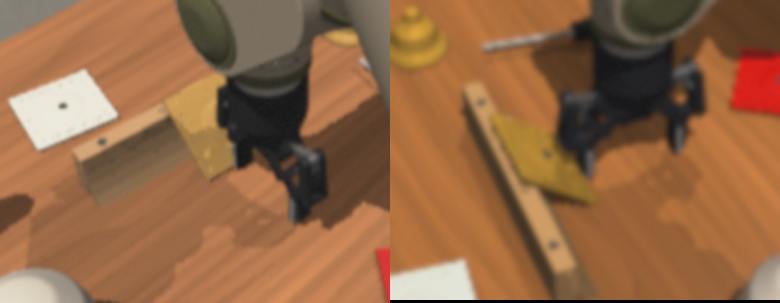

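The plate now leans at about 45 degrees, its far edge at the stop's top. Finger and knuckle are clear of its face, so I push to the foot.

Emit:
jog_arm(
  hand=[0.085,0.085,0.085,0.085,0.085],
  travel=[
    [0.006,-0.0007,0],
    [0.006,-0.0007,0],
    [0.006,-0.0007,0],
    [0.004,-0.0005,0],
    [0,0,0],
  ],
  yaw=[0,0,0,0,0],
)

```text
time_s: 9.2
position: [0.5533, 0.0604, 0.0056]
tool_rot: [[0.114, 0.994, 0.001], [0.994, -0.114, -0.0], [-0.0, 0.001, -1.0]]
ft_force: [-0.7, -1.0, -0.5]
grip_width: 0.0851
gripper_force: 0.1
```

Emit:
jog_arm(
  hand=[0.085,0.085,0.085,0.085,0.085],
  travel=[
    [0.004,-0.0005,0],
    [0.003,-0.0003,0],
    [0.002,-0.0002,0],
    [0,0,0],
    [0,0,0],
  ],
  yaw=[0,0,0,0,0],
)

```text
time_s: 9.82
position: [0.562, 0.0595, 0.0058]
tool_rot: [[0.114, 0.994, 0.001], [0.994, -0.114, -0.0], [0.0, 0.001, -1.0]]
ft_force: [-0.8, 0.4, -0.1]
grip_width: 0.0853
gripper_force: 0.5
```

```bash
python3 -c "
from h import *
both('j.png')"
```

```text
(no output)
```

View pics/j.png

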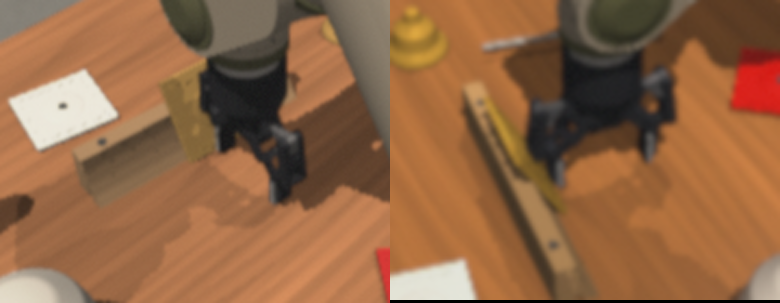

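```bash
python3 - <<'E'
from h import *
ex=np.array([.994,-.108,0]);ey=np.array([.108,.994,0]);O=np.array([.646,.069,0])
L=ray('side',(220,223.8),.002)[0]; c=np.array(env.calibration('side')['position'])
A=ray('side',(204.8,186.9),0)[0]; t=((L-c)@ey)/((A-c)@ey); U=c+t*(A-c)
for p in(L,U): print(((p-O)@ex).round(4),((p-O)@ey).round(4),p[2].round(4))
print(np.degrees(np.arctan2((U-L)[2],(U-L)@ex)))
E
```

```text
-0.0297 0.0173 0.002
0.0184 0.0173 0.0833
59.41642775930541
```

The plate leans at about 60–65 degrees. I back off, rise, and cross over the stop with the fingers shut.

Emit:
jog_arm(
  hand=[0.085,0.085,0.085,0.085,0.085],
  travel=[
    [-0.01,0.001,0],
    [-0.015,0.0015,0],
    [0,0,0.05],
    [0,0,0.05],
    [0,0,0.05],
  ],
  yaw=[0,0,0,0,0],
)

```text
time_s: 10.55
position: [0.536, 0.0621, 0.1573]
tool_rot: [[0.114, 0.994, 0.0], [0.994, -0.114, -0.0], [0.0, 0.0, -1.0]]
ft_force: [0.6, -0.4, 1.2]
grip_width: 0.0849
gripper_force: 0.0
```

Emit:
jog_arm(
  hand=[0,0,0,0,0],
  travel=[
    [0,0,0],
    [0.05,-0.006,0],
    [0.05,-0.006,0],
    [0.05,-0.006,0],
    [0.035,-0.007,0],
  ],
  yaw=[0,0,0,0,0],
)

```text
time_s: 11.18
position: [0.7227, 0.0369, 0.1535]
tool_rot: [[0.114, 0.994, -0.002], [0.994, -0.114, 0.0], [0.0, -0.002, -1.0]]
ft_force: [-0.1, 0.0, -0.6]
grip_width: -0.0002
gripper_force: 0.0
```

Emit:
jog_arm(
  hand=[0,0,0,0,0],
  travel=[
    [0,0,0],
    [0,0,0],
    [0,0,0],
    [0,0,0],
    [0,0,0],
  ],
  yaw=[0,0,0,0,0],
)

```text
time_s: 11.8
position: [0.7214, 0.0372, 0.156]
tool_rot: [[0.114, 0.994, 0.0], [0.994, -0.114, 0.0], [0.0, 0.0, -1.0]]
ft_force: [-0.9, -0.4, 0.1]
grip_width: 0.0
gripper_force: 0.0
```

```bash
python3 -c "
from h import *
both('k.png')"
```

```text
(no output)
```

View pics/k.png

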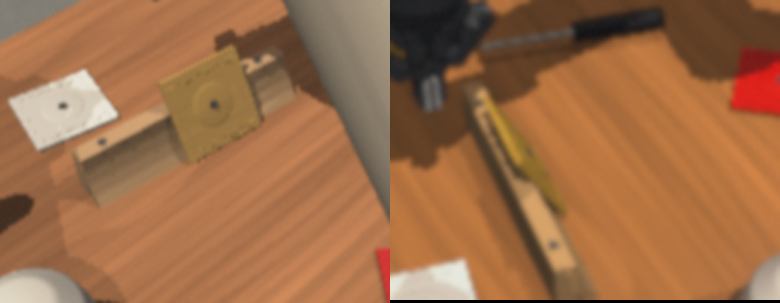

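The plate leans alone against the stop, decorated face to the robot. The shut fingers are behind the stop at (430,95) in the right half. Now I lower and push back.

Emit:
jog_arm(
  hand=[0,0,0,0,0],
  travel=[
    [0,0,-0.035],
    [0,0,-0.037],
    [0,0,0],
    [-0.02,0.0022,0],
    [-0.015,0.0016,0],
  ],
  yaw=[0,0,0,0,0],
)

```text
time_s: 12.52
position: [0.6869, 0.0409, 0.0858]
tool_rot: [[0.114, 0.994, 0.003], [0.994, -0.114, -0.0], [0.0, 0.003, -1.0]]
ft_force: [0.1, 0.3, -0.3]
grip_width: 0.0001
gripper_force: 0.0
```

Emit:
jog_arm(
  hand=[0,0,0,0,0],
  travel=[
    [-0.008,0.0009,0],
    [-0.008,0.0009,0],
    [-0.008,0.0009,0],
    [-0.008,0.0009,0],
    [-0.008,0.0009,0],
  ],
  yaw=[0,0,0,0,0],
)

```text
time_s: 13.15
position: [0.6461, 0.0454, 0.0836]
tool_rot: [[0.114, 0.994, -0.0], [0.994, -0.114, 0.0], [0.0, -0.0, -1.0]]
ft_force: [-0.0, 0.1, -0.6]
grip_width: 0.0003
gripper_force: 0.1
```

Emit:
jog_arm(
  hand=[0,0,0,0,0],
  travel=[
    [-0.007,0.0008,0],
    [-0.007,0.0008,0],
    [-0.007,0.0008,0],
    [-0.007,0.0008,0],
    [0,0,0],
  ],
  yaw=[0,0,0,0,0],
)

```text
time_s: 13.78
position: [0.6182, 0.0486, 0.0838]
tool_rot: [[0.114, 0.994, -0.0], [0.994, -0.114, 0.0], [-0.0, -0.0, -1.0]]
ft_force: [0.6, 0.3, 0.2]
grip_width: -0.0002
gripper_force: 0.0
```

```bash
python3 -c "
from h import *
both('l.png')"
```

```text
(no output)
```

View pics/l.png

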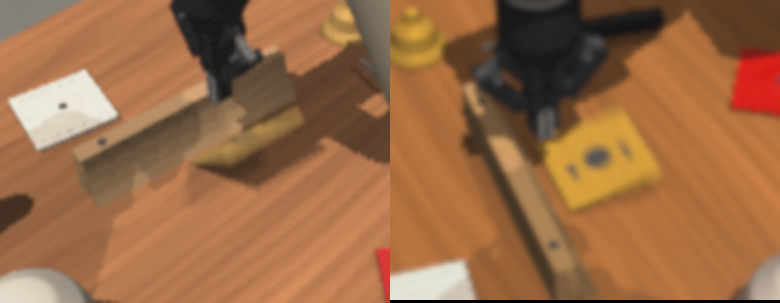

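The plate has gone past vertical and shows its back, with the opening and two keyholes, in the right half at (597,157). It may still be falling. I've used all ten views, so I lift clear and check by numbers.

Emit:
jog_arm(
  hand=[0,0,0,0,0],
  travel=[
    [0,0,0],
    [0,0,0.04],
    [0,0,0.05],
    [0.03,-0.003,0.05],
    [0.03,-0.003,0],
  ],
  yaw=[0,0,0,0,0],
)

```text
time_s: 14.5
position: [0.6806, 0.0425, 0.229]
tool_rot: [[0.114, 0.993, 0.009], [0.994, -0.114, -0.001], [0.0, 0.009, -1.0]]
ft_force: [-0.8, -0.2, -0.5]
grip_width: -0.0003
gripper_force: 0.0
```

```bash
cat > m.py <<'E'
from h import *
ex=np.array([.994,-.108,0]);ey=np.array([.108,.994,0]);O=np.array([.646,.069,0])
for n in('scene','side'):
    im=env.get_image(n)[:,:,::-1].copy(); cv2.imwrite(f'pics/m_{n}.png',im); hsv=cv2.cvtColor(im,cv2.COLOR_BGR2HSV)
    m=cv2.inRange(hsv,(16,110,70),(30,255,255)); k=np.zeros_like(m)
    x0,y0,x1,y1=(240,185,310,245) if n=='scene' else (205,185,300,265); k[y0:y1,x0:x1]=255; m&=k
    m=cv2.morphologyEx(m,cv2.MORPH_OPEN,np.ones((3,3)))
    cs=max(cv2.findContours(m,0,2)[0],key=cv2.contourArea);q=cv2.approxPolyDP(cv2.convexHull(cs),3,True)[:,0]
    P=ray(n,q,.006)-O; print(n,cv2.contourArea(cs),q.tolist(),np.c_[P@ex,P@ey].round(3).tolist())
E
python3 m.py
```

```text
scene 797.5 [[281, 199], [293, 220], [263, 229], [252, 206]] [[-0.137, -0.067], [-0.135, 0.027], [-0.041, 0.027], [-0.045, -0.072]]
side 1353.5 [[255, 210], [279, 233], [245, 253], [222, 227]] [[-0.049, -0.071], [-0.14, -0.067], [-0.137, 0.026], [-0.044, 0.021]]
```

In both views the plate now matches a flat 95 mm square, with its middle about 90 mm before the stop's edge and 22 mm off to one side. The arm is clear, so I hand in.

```bash
python3 - <<'E'
from h import *
for n,b in(('scene',(252,199,293,229)),('side',(222,210,279,253))):
    for f in('a' if n=='scene' else 'b',):
        im=cv2.imread(f'pics/m_{n}.png',0)[b[1]:b[3],b[0]:b[2]];print(n,'dark px',(im<90).sum())
print(env.close_job())
E
```

```text
scene dark px 0
side dark px 33
the job is handed in; nothing more can be done
None
```

The job is handed in: the plate was tipped against the stop, pushed over, and measured flat in front of it, about 90 mm before its top edge; back side up was seen in the last picture, mid-fall, and the final dark-pixel check on it was inconclusive.

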